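Unlock the assembly cradle and take its bail off

TASK

The pedal enclosure is locked into its assembly cradle by a steel bail. Turn the cradle's click dial until the gap in its steel disc has clicked into place over the bail's tongue, then pull the bail up out of the cradle by its handle bar. Leave the enclosure in its nest and all the other things on the bench where they are, and finish while still holding the bail in the gripper, level and still with its legs down, its handle bar at least 12 cm higher than where it sat and at least 15 cm to one side of the enclosure.

Things in the scene. Friction and masses are not known exactly. Their poses are not given: they have to be found in the camera images.
- cradle: fixed grey steel base block, 130 x 214 x 30 mm (x, y, z); origin at the centre of its underside, on the worktop. In its frame: dial axis (upright) at (0, -55) mm, enclosure nest centred at (0, +52) mm, the bail's two legs in 11 mm holes at (0, +11) and (0, +93) mm. Nothing on it stands taller than the bail (119 mm)
- dial (a joint): dial angle, rad, grows counterclockwise seen from above. A sprung ball clicks it into notches every 0.524: 0, 0.524, 1.047, 1.571, 2.094, 2.618; stops at -0.2 and 2.85. Starts in any notch from 0 to 1.571. At 2.094 the disc's gap lies over the bail's tongue and the bail is free; at all others the disc blocks it. About 0.2 N m passes a click; let go, it snaps to the nearest notch
- dial_grip (a point): centre of the dial's black round knurled knob: 36 mm diameter, upright axis, from 50 to 96 mm above the worktop (this point 76 mm above it). Under it, turning with it, a dark steel disc, 88 mm across, top 44 mm above the worktop
- dial_gap (a point): middle of the one gap in the dial disc's rim, 38 mm from the dial axis, turning with the dial: a 30-degree sector cut 12 mm deep, open outwards. At dial 2.094 it points to the cradle's +y, over the tongue
- bail_grip (a point): middle of the bail's handle bar, 112 mm above the worktop when seated: level bar along the bail's and cradle's y, with a rubber sleeve 14 mm thick, 56 mm long; 33 mm free height below its centreline, over a crossbar above the enclosure. Bail: loose, 130 to 225 g, two 8 mm steel legs 82 mm apart reaching 100 mm below the bar (18 mm deep in the holes, 1.5 mm play). Its z is up when seated
- bail_tongue (a point): tip of the bail's flat tongue, 8 mm wide, 6 mm thick, 79 mm below the handle bar; it reaches 29 mm from the leg nearer the dial along the bail's -y, 7 mm in under the dial's disc
- enclosure_center (a point): centre of the bare die-cast aluminium enclosure, 112 x 60 x 31 mm (x, y, z), loose, 240 g, lying in its nest on the cradle between the bail's legs
- knob_a_center (a point): centre of a black knurled knob cap, 27 mm across, 17 mm tall, loose, beside the cradle; to be left alone
- knob_b_center (a point): centre of a second such knob cap; to be left alone
- footswitch_center (a point): centre of a stomp footswitch, 17 x 18 mm, 36 mm tall, loose, beside the cradle; to be left alone
- nut_driver_grip (a point): middle of a nut driver lying along its x, 207 mm long, handle 26 mm thick; to be left alone
- jar_center (a point): centre of a glass jar with a white cap, 60 mm across, 70 mm tall; to be left alone
- nut_tray_center (a point): centre of a low grey tray, 100 x 140 x 25 mm; to be left alone
Mind the look-alikes: they are no part of the job. Of the things shaped like the part that bears bail_grip, the bare steel one is meant.

How it is judged:
On the way, in this order (a step that is already met when the one before it is completed fails the run):
1. the dial is clicked into the open notch, 2.094 rad within 0.12, with the bail still seated (value of joint dial between 1.974 and 2.214 rad and height (world z) of bail_grip below 0.122 m), for 0.3 s.
2. the bail is pulled up out of the cradle, held by the fingers (height (world z) of bail_grip above 0.15 m and contact force between the fingers and bail above 1 N), for 0.1 s.
At the end, for the whole second after the job is handed in: The gripper still holds the bail upright (within 0.3 rad) and still, off the cradle: bar over 222 mm above the worktop and over 140 mm (level) from the enclosure's centre; dial within 0.16 rad of the open notch; enclosure within 12 mm of its start (height (world z) of bail_grip above 0.222 m and horizontal distance between bail_grip and enclosure_center above 0.14 m and angle between bail_grip's own z axis and vertical below 0.3 rad and contact force between the fingers and bail above 1 N and contact force between cradle and bail below 0.1 N and linear speed of bail below 0.04 m/s and value of joint dial between 1.93 and 2.26 rad and distance of enclosure_center from where it was at the start of the episode below 0.012 m); the arm keeps its last pose, push and grip.
It fails at once if the enclosure was pulled out of its nest (distance of enclosure_center from where it was at the start of the episode above 0.02 m).
It fails at once if a bystander was disturbed (distance of any of knob_a_center, knob_b_center, footswitch_center, nut_driver_grip, jar_center, nut_tray_center from where it was at the start of the episode above 0.025 m).
It also fails if it takes over 51 s, if anything falls off the work surface, if the arm or the gripper's body presses on something with over 40 N, if the wrist force passes 120 N, or if a joint passes its speed limit or range.

ROBOT

A 7-joint arm with a two-finger parallel gripper is mounted at the origin on the work surface. World frame = base frame: x ahead of the robot, y to its left, z up, the work surface at z = 0. Lengths are in m, angles in rad, forces in N, time in s.
With the tool pointing down it reaches from about 0.35 to 0.9 m from the base axis. Payload 7.2 kg.
Tool frame: the origin (TCP) lies where the fingers leave the gripper's body, on its centre line; the fingertips stand 80 mm ahead of it and the grasp point (between the pads) lies 61 mm ahead of it; z points along the fingers, y is the line along which they close (so a half turn about z gives the same grasp; the last joint's range is limited). The gripper opens to 88 mm and grips with 3 to 60 N. Pads are 20 mm wide; open, the fingers measure 115 mm over their backs; the gripper's body (75 mm by 178 mm) begins 61 mm behind the grasp point.
Start: joints at [1.091, 0.411, -0.013, 1.596, 0.006, 1.134, -0.082], TCP at [0.25, -0.573, 0.303] pointing down, gripper open.
Joint ranges: [-2.95, 2.95], [-0.29, 1.99], [-1.47, 1.44], [0.14, 2.54], [-1.03, 4.17], [0.13, 1.85], [-2.86, 2.86]. Speed limits (rad/s): [2.39, 2.39, 3.01, 3.01, 3.14, 3.14, 3.14].

INTERFACE

Orientations are given as a unit quaternion [w, x, y, z].
In Python, from bench import arm, viewer gives the robot as it stands.
- The arm moves only by the tool move_arm, never from a script. Its argument "series" is a list of rows, each an object of numbers: "grip": the opening, from -1 (shut) to 1 (fully open); "tx", "ty", "tz": the shift along the tool's x, y, z scaled (see below); "rx", "ry", "rz": the turn, a rotation vector about the tool's x, y, z scaled (see below). A call has 1 to 20 rows; each row shifts and turns the commanded pose from where the row before left it, along the tool's axes as they then stand; what a row does not reach is not made up. The controller multiplies each number of a shift by 3 cm and each number of a turn by 0.1 rad. A row lasts 1/12 s, in which the tool goes at most 41.7 mm and 7.16 degrees, less where a joint would pass 70% of its speed; a pose out of reach is approached as far as the arm can. A call with a number of a shift or a turn outside -1 to 1 is refused whole. A call with a gripper value outside its range is refused whole. The fingers move at their own pace and stop on an object; the grip force is fixed at half the most. Time passes only in rows, so rows that do not move let the fingers close. It gives the time, the measured TCP pose, the force, the opening and the grip force at its end, in the units of the state.
- arm.read_state(): the state, without advancing time (a new reading comes with each control period).
- viewer.camera(name): name is "scene" or "top" or "wrist"; returns (picture, depth): 480x640x3 uint8, red, green, blue; 480x640 float32, m along the optical axis (not along the pixel's ray), 0 where there is no reading.
- viewer.camera_model(name): a dict with "intrinsics" (3x3 intrinsics, pixels), "k1" (the pictures are not rectified: a ray, as slopes to the right and down, at radius r is drawn at 1 + k1 r^2 times it, then the intrinsics apply), "position" and "orientation" of the camera in the world; the wrist camera has in their place "T_tool_cam" (4x4, takes a point from camera to tool coordinates, whose origin is the TCP and whose axes are the flange's). Camera axes: x right, y down, z forward; pixel columns grow to the right and rows downward; lengths in m; the calibration is good to about 2 mm. A picture is of the moment at which its call begins: read the wrist's pose just before it. camera_model takes no time and is no camera call.
- arm.job_done(): hands the job in; it is judged then, once.
The state is a dict: "clock": time; "joints": joint angles; "dq": joint speeds; "joint_torque": joint torques, N m; "tool_pos": TCP position; "orientation": TCP orientation; "force": force on the tool from outside, world axes, zero at the start; "torque": the same for the moment, N m; "width": finger opening in m; "finger_force": force on a finger pad.
Only numpy, scipy, OpenCV 4.12 (cv2) and the standard library are available. Lean on these libraries where they do the work, as an engineer would, in place of code of your own. Each camera call takes 0.05 s, during which the arm holds its last target. There are 200 camera calls.

## Working session

There is one attempt and no reset: what is moved stays moved. The work goes in short steps, Python scripts to look and compute and a tool call to move; the robot and the scene stay as the last step left them, time stands still between calls to the robot, and variables do not carry over. Pictures are saved under pics/ and viewed, at most 10 in all, crops included, and the job is handed in when it is done.

Besides the shell and the picture viewer there is one more tool, called after "Request:" as name(argument=value, ...), one argument or row to a line, values as JSON. move_arm: Moves the arm, as the interface text tells. Shifts and turns lie within -1 to 1; 1 stands for 3 cm of shift or 0.1 rad of turn. Its arguments: {"type":"object","properties":{"series":{"type":"array"}},"required":["series"]}

```bash
mkdir -p pics; ls; cat > h.py <<'E'
import numpy as np, cv2
from scipy.spatial.transform import Rotation as R
from bench import arm, viewer
def q2R(q): return R.from_quat([q[1],q[2],q[3],q[0]]).as_matrix()
def pose(name,st=None):
    m=viewer.camera_model(name)
    if name=="wrist":
        st=st or arm.read_state(); T=np.eye(4); T[:3,:3]=q2R(st["orientation"]); T[:3,3]=st["tool_pos"]
        T=T@np.array(m["T_tool_cam"]); return m,T[:3,:3],T[:3,3]
    return m,q2R(m["orientation"]),np.array(m["position"])
def ray(name,uv,st=None):
    m,Rm,p=pose(name,st); K=np.array(m["intrinsics"])
    d=cv2.undistortPoints(np.array([[uv]],float),K,np.array([m["k1"],0,0,0,0.]))[0,0]
    return p,Rm@np.array([d[0],d[1],1.])
def atz(name,uv,z,st=None):
    p,d=ray(name,uv,st); return p+d*(z-p[2])/d[2]
def atd(name,uv,dep,st=None):
    p,d=ray(name,uv,st); return p+d*dep
def proj(name,P,st=None):
    m,Rm,p=pose(name,st); c=Rm.T@(np.array(P)-p); x,y=c[:2]/c[2]; f=1+m["k1"]*(x*x+y*y); K=np.array(m["intrinsics"])
    return K[0,0]*x*f+K[0,2],K[1,1]*y*f+K[1,2]
E
python3 - <<'E'
from h import *
print(arm.read_state())
for n in("scene","top"):
    im,d=viewer.camera(n); cv2.imwrite(f"pics/{n}0.png",im[:,:,::-1]); np.save(f"{n}0.npy",d)
for n in("scene","top","wrist"): print(viewer.camera_model(n))
E
```

```text
pics
{'clock': 0.0, 'joints': array([ 1.09086012,  0.41186273, -0.01274947,  1.59698316,  0.00560451,
        1.13429718, -0.082202  ]), 'dq': array([ 0.00057944, -0.00080481,  0.00068109,  0.00138266, -0.00040717,
        0.00170867, -0.00076242]), 'joint_torque': array([-1.16951069e-03, -5.87951732e+01,  6.41735550e-01, -2.91087377e+01,
       -5.38005971e-02,  1.82121957e-02,  1.12443088e-04]), 'tool_pos': array([ 0.24997386, -0.57244799,  0.30185686]), 'orientation': array([-7.30063057e-04,  9.78877631e-01,  2.04445616e-01, -2.01593851e-04]), 'force': array([-1.15271552,  0.23303371,  0.22311124]), 'torque': array([ 0.03377273,  0.0177746 , -0.03661112]), 'finger_force': 0.0, 'width': 0.08798312051311204}
{'intrinsics': array([[469.94014986,   0.        , 313.51931253],
       [  0.        , 469.94014986, 241.99232782],
       [  0.        ,   0.        ,   1.        ]]), 'k1': 0.022216841215785484, 'position': array([ 0.78169743, -0.50175096,  0.92951215]), 'orientation': array([-0.30115096,  0.91850584,  0.24598293, -0.07174624])}
{'intrinsics': array([[471.05420003,   0.        , 325.34949015],
       [  0.        , 471.05420003, 241.32375242],
       [  0.        ,   0.        ,   1.        ]]), 'k1': 0.015449661104639247, 'position': array([0.44661755, 0.01579865, 1.18376318]), 'orientation': array([-0.02219871,  0.71674144, -0.69677716,  0.01704461])}
{'intrinsics': array([[331.60582064,   0.        , 323.89066031],
       [  0.        , 331.60582064, 242.28535831],
       [  0.        ,   0.        ,   1.        ]]), 'k1': 0.017440736530039413, 'T_tool_cam': array([[-7.97731880e-04, -9.70604429e-01, -2.40679050e-01,
         6.53519121e-02],
       [ 9.99999622e-01, -8.57849066e-04,  1.45008568e-04,
         7.34747082e-04],
       [-3.47212256e-04, -2.40678843e-01,  9.70604746e-01,
        -8.28935082e-02],
       [ 0.00000000e+00,  0.00000000e+00,  0.00000000e+00,
         1.00000000e+00]])}
```

View pics/top0.png

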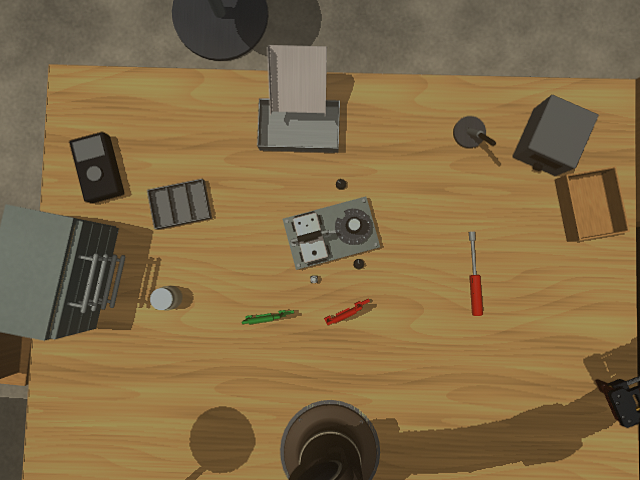

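View pics/scene0.png

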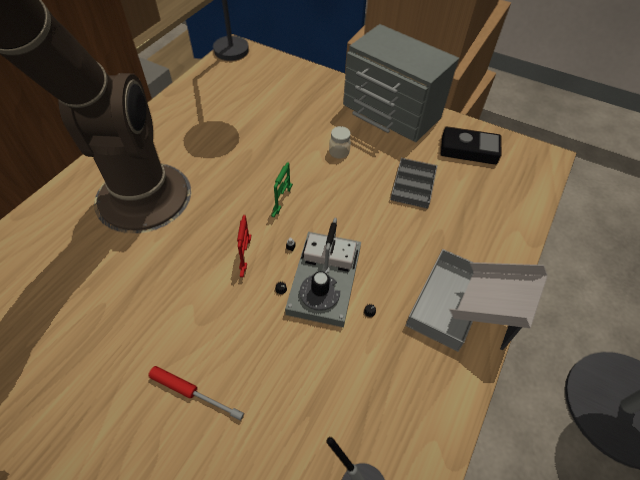

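The scene shows the cradle at top (333,232), scene (323,280). Things that could be taken for the bail: the steel one in the cradle (scene 332,240; top ~309,238), a red one (scene 243,245; top 348,311) and a green one (scene 283,190; top 270,317). I choose the bare steel one in the cradle and check it in a close crop.

```bash
python3 - <<'E'
from h import *
a=cv2.imread("pics/top0.png")[185:285,270:400]; b=cv2.imread("pics/scene0.png")[210:335,270:380]
a=cv2.resize(a,None,fx=6,fy=6,interpolation=cv2.INTER_CUBIC)
b=cv2.resize(b,None,fx=4.8,fy=4.8,interpolation=cv2.INTER_CUBIC)
cv2.imwrite("pics/a.png",a); cv2.imwrite("pics/b.png",b)
d=np.load("top0.npy")
# top-face points of the cradle by depth
P=[];
for v in range(185,285):
  for u in range(270,400):
    if d[v,u]>0: P.append([u,v,*atd("top",(u,v),d[v,u])])
P=np.array(P); np.save("P.npy",P)
s=P[(P[:,4]>.018)&(P[:,4]<.06)&(abs(P[:,2]-.46)<.15)]
print(len(s), np.histogram(P[:,4],bins=np.arange(-.01,.13,.01)))
r=cv2.minAreaRect(s[:,2:4].astype(np.float32)*1000); print(r)
k=P[(P[:,4]>.085)]; print(k[:, :].round(3).tolist()[:60])
E
```

```text
Traceback (most recent call last):
  File "h.py", line 18, in atd
    p,d=ray(name,uv,st); return p+d*dep
        ~~~^^^^^^^^^^^^
  File "h.py", line 12, in ray
    m,Rm,p=pose(name,st); K=np.array(m["intrinsics"])
           ~~~~^^^^^^^^^
  File "h.py", line 6, in pose
    m=viewer.camera_model(name)
ValueError: time passes only in moves, steps and waits
```

View pics/a.png

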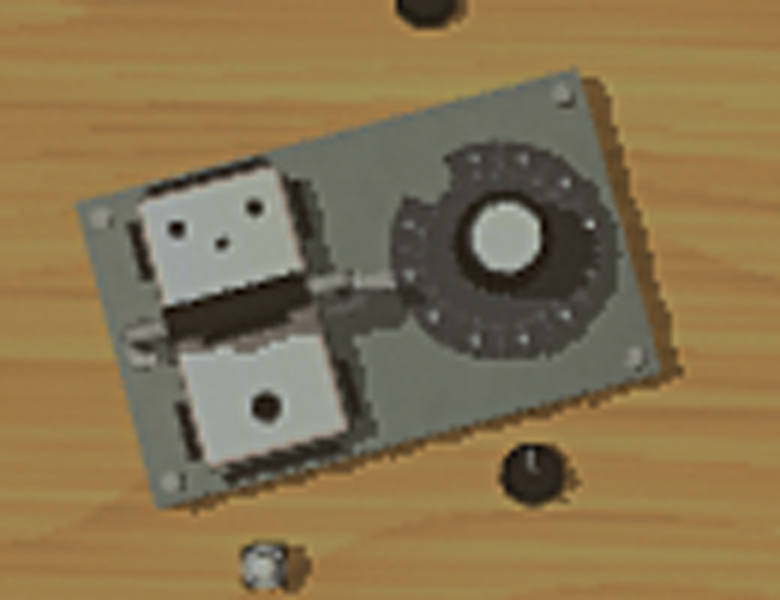

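View pics/b.png

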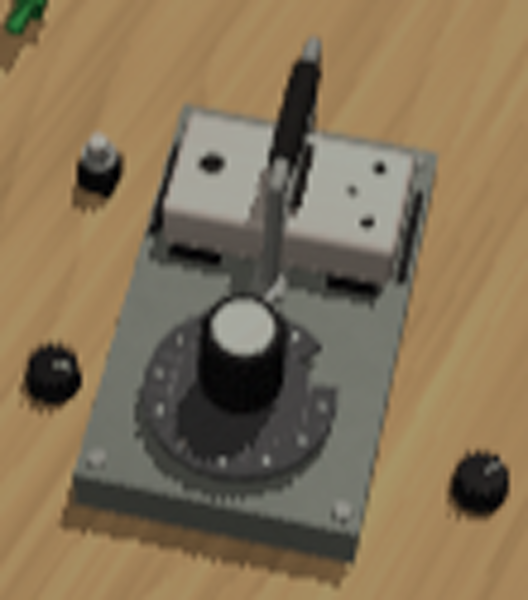

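The top crop shows the steel bail with a black sleeve centred at crop (238,305), knob cap at (507,236), disc gap at about (428,182), cradle corners at (78,204), (577,70), (662,372), (160,508). The second crop confirms it is the steel bail standing between the enclosure's halves.

```bash
sed -i 's/^def pose/import functools\n_cm=functools.lru_cache(None)(lambda n: viewer.camera_model(n))\ndef pose/; s/m=viewer.camera_model(name)/m=_cm(name)/' h.py
python3 - <<'E'
from h import *
full=lambda c:((c[0]+.5)/6-.5+270,(c[1]+.5)/6-.5+185)
fs=lambda c:((c[0]+.5)/4.8-.5+270,(c[1]+.5)/4.8-.5+210)
C=[atz("top",full(c),.03)[:2] for c in [(78,204),(577,70),(662,372),(160,508)]]
C=np.array(C); print(C.round(4), "sides",[np.linalg.norm(C[i]-C[i-1]).round(4) for i in range(4)])
cen=C.mean(0); yd=(C[0]+C[3]-C[1]-C[2]); yd/=np.linalg.norm(yd); xd=np.array([yd[1],-yd[0]])
print("centre",cen,"yaw",np.arctan2(yd[1],yd[0])-np.pi/2)
for n,v in dict(dial=-55,encl=52).items(): print(n,cen+yd*v/1000)
print("knob top",atz("top",full((507,236)),.096), "scene",atz("scene",fs((243,326)),.096))
print("sleeve top",atz("top",full((238,305)),.119),"scene",atz("scene",fs((297,112)),.115))
g=atz("top",full((428,184)),.044)[:2]; dl=cen-yd*.055
w=g-dl; print("gap r",np.linalg.norm(w),"ang rel +y",np.arctan2(w@-xd,w@yd),"dial",2.094+np.arctan2(w@-xd,w@yd))
for n,c in dict(knobA=(430,2),knobB=(533,472),foot=(265,565)).items(): print(n,atz("top",full(c),.02))
d=np.load("top0.npy"); u,v=full((507,236)); print("dep knob",atd("top",(u,v),d[int(round(v)),int(round(u))]))
u,v=full((238,305)); print("dep sleeve",atd("top",(u,v),d[int(round(v)),int(round(u))]))
st=arm.read_state(); print("tool R",q2R(st["orientation"]).round(3))
E
```

```text
[[ 0.5637  0.1319]
 [ 0.6246 -0.0712]
 [ 0.5015 -0.1088]
 [ 0.4402  0.0943]] sides [np.float64(0.129), np.float64(0.2121), np.float64(0.1288), np.float64(0.2122)]
centre [0.53248529 0.01153984] yaw 0.2920406644997928
dial [ 0.54832018 -0.04113137]
encl [0.51751412 0.06133808]
knob top [ 0.54917697 -0.04079971  0.096     ] scene [ 0.55032742 -0.04005421  0.096     ]
sleeve top [0.518041   0.06125197 0.119     ] scene [0.5212616  0.06107635 0.115     ]
gap r 0.0397964228454844 ang rel +y -1.0040660143716034 dial 1.0899339856283965
knobA [ 0.6528726 -0.0103739  0.02     ]
knobB [ 0.45929707 -0.05787033  0.02      ]
foot [0.41804118 0.05114544 0.02      ]
dep knob [ 0.54937045 -0.04090648  0.09394802]
dep sleeve [0.51786339 0.06113894 0.12164776]
tool R [[ 0.916  0.4   -0.001]
 [ 0.4   -0.916  0.001]
 [-0.    -0.001 -1.   ]]
```

The gap reads dial ≈ 1.05 (two clicks, CCW, to go). All points agree with the given sizes to ~2 mm. Moving over the knob.

Request:
move_arm(
  series=[
    {"grip":1,"tx":0.811,"ty":-0.612},
    {"grip":1,"tx":0.811,"ty":-0.612},
    {"grip":1,"tx":0.811,"ty":-0.612},
    {"grip":1,"tx":0.811,"ty":-0.612},
    {"grip":1,"tx":0.811,"ty":-0.612},
    {"grip":1,"tx":0.811,"ty":-0.612},
    {"grip":1,"tx":0.811,"ty":-0.612},
    {"grip":1,"tx":0.811,"ty":-0.612},
    {"grip":1,"tx":0.811,"ty":-0.612},
    {"grip":1,"tx":0.811,"ty":-0.612},
    {"grip":1,"tx":0.811,"ty":-0.612},
    {"grip":1,"tx":0.811,"ty":-0.612},
    {"grip":1,"tx":0.811,"ty":-0.612},
    {"grip":1,"tx":0.811,"ty":-0.612},
    {"grip":1,"tx":0.811,"ty":-0.612},
    {"grip":1,"tx":0.811,"ty":-0.612},
    {"grip":1,"tx":0.811,"ty":-0.612},
    {"grip":1,"tx":0.811,"ty":-0.612},
    {"grip":1,"tx":0.811,"ty":-0.612},
    {"grip":1,"tx":0.811,"ty":-0.612},
  ],
)

```text
validation failed for argument at $.se...
```

Request:
move_arm(
  series=[
    {"grip":1,"rz":-0.81},
    {"grip":1,"rz":-0.81},
    {"grip":1,"rz":-0.81},
    {"grip":1,"rz":-0.81},
    {"grip":1,"rz":-0.8},
    {"grip":1},
    {"grip":1},
    {"grip":1},
  ],
)

```text
validation failed for argument at $.se...
```

```bash
python3 - <<'E'
from h import *
st=arm.read_state(); print(st["tool_pos"],st["joints"].round(3),st["clock"],q2R(st["orientation"]).round(4))
im,d=viewer.camera("wrist"); np.save("w1.npy",d); cv2.imwrite("pics/w1.png",im[:,:,::-1])
Rm=q2R(st["orientation"]); 
for n,P in dict(knob=(.5492,-.0408,.137),bail=(.5183,.0611,.173)).items(): print(n,(Rm.T@(np.array(P)-st["tool_pos"]))/.03)
print(proj("wrist",(.5492,-.0408,.096),st),proj("wrist",(.5183,.0612,.119),st))
E
```

```text
[ 0.2499901  -0.57245442  0.30189918] [ 1.091  0.412 -0.013  1.597  0.006  1.134 -0.082] 0.1 [[ 9.164e-01  4.002e-01 -7.000e-04]
 [ 4.002e-01 -9.164e-01  1.300e-03]
 [-1.000e-04 -1.400e-03 -1.000e+00]]
knob [ 16.23353948 -12.24050642   5.51288455]
bail [ 16.64904004 -15.76722166   4.31794381]
(np.float64(-492.45811563357034), np.float64(-818.4029722308082)) (np.float64(-1042.2902047565647), np.float64(-1155.3435924824119))
```

View pics/w1.png

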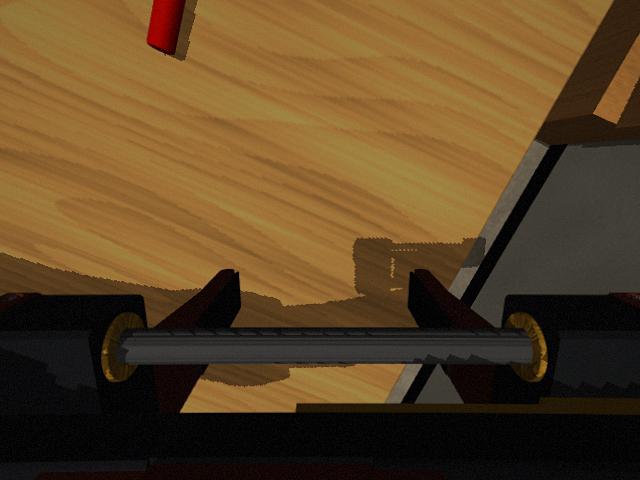

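The move was refused, so the wrist picture only shows the start pose: fingertips at (235,275) and (415,275), nut driver at (165,40). The rows probably need all seven keys, so I'll test one small row.

Request:
move_arm(
  series=[
    {"grip":1,"tx":0.8,"ty":-0.6,"tz":0,"rx":0,"ry":0,"rz":0},
  ],
)

```text
clock: 0.23
tool_pos: [0.2609, -0.5502, 0.3019]
orientation: [0.001, 0.98, 0.201, -0.002]
force: [0.4, -0.1, 0.5]
width: 0.0876
finger_force: 0.0
```

Request:
move_arm(
  series=[
    {"grip":1,"tx":0.81,"ty":-0.61,"tz":0,"rx":0,"ry":0,"rz":0},
    {"grip":1,"tx":0.81,"ty":-0.61,"tz":0,"rx":0,"ry":0,"rz":0},
    {"grip":1,"tx":0.81,"ty":-0.61,"tz":0,"rx":0,"ry":0,"rz":0},
    {"grip":1,"tx":0.81,"ty":-0.61,"tz":0,"rx":0,"ry":0,"rz":0},
    {"grip":1,"tx":0.81,"ty":-0.61,"tz":0,"rx":0,"ry":0,"rz":0},
    {"grip":1,"tx":0.81,"ty":-0.61,"tz":0,"rx":0,"ry":0,"rz":0},
    {"grip":1,"tx":0.81,"ty":-0.61,"tz":0,"rx":0,"ry":0,"rz":0},
    {"grip":1,"tx":0.81,"ty":-0.61,"tz":0,"rx":0,"ry":0,"rz":0},
    {"grip":1,"tx":0.81,"ty":-0.61,"tz":0,"rx":0,"ry":0,"rz":0},
    {"grip":1,"tx":0.81,"ty":-0.61,"tz":0,"rx":0,"ry":0,"rz":0},
    {"grip":1,"tx":0.81,"ty":-0.61,"tz":0,"rx":0,"ry":0,"rz":0},
    {"grip":1,"tx":0.81,"ty":-0.61,"tz":0,"rx":0,"ry":0,"rz":0},
    {"grip":1,"tx":0.81,"ty":-0.61,"tz":0,"rx":0,"ry":0,"rz":0},
    {"grip":1,"tx":0.81,"ty":-0.61,"tz":0,"rx":0,"ry":0,"rz":0},
    {"grip":1,"tx":0.81,"ty":-0.61,"tz":0,"rx":0,"ry":0,"rz":0},
    {"grip":1,"tx":0.81,"ty":-0.61,"tz":0,"rx":0,"ry":0,"rz":0},
    {"grip":1,"tx":0.81,"ty":-0.61,"tz":0,"rx":0,"ry":0,"rz":0},
    {"grip":1,"tx":0.81,"ty":-0.61,"tz":0,"rx":0,"ry":0,"rz":0},
    {"grip":1,"tx":0.81,"ty":-0.61,"tz":0,"rx":0,"ry":0,"rz":0},
  ],
)

```text
clock: 1.82
tool_pos: [0.5493, -0.0419, 0.3025]
orientation: [0.0, 0.979, 0.204, -0.0]
force: [0.2, -0.3, -0.8]
width: 0.088
finger_force: 0.0
```

Request:
move_arm(
  series=[
    {"grip":1,"tx":0,"ty":0,"tz":0,"rx":0,"ry":0,"rz":-0.81},
    {"grip":1,"tx":0,"ty":0,"tz":0,"rx":0,"ry":0,"rz":-0.81},
    {"grip":1,"tx":0,"ty":0,"tz":0,"rx":0,"ry":0,"rz":-0.81},
    {"grip":1,"tx":0,"ty":0,"tz":0,"rx":0,"ry":0,"rz":-0.81},
    {"grip":1,"tx":0,"ty":0,"tz":0,"rx":0,"ry":0,"rz":-0.8},
    {"grip":1,"tx":0,"ty":0,"tz":0,"rx":0,"ry":0,"rz":0},
    {"grip":1,"tx":0,"ty":0,"tz":0,"rx":0,"ry":0,"rz":0},
    {"grip":1,"tx":0,"ty":0,"tz":0,"rx":0,"ry":0,"rz":0},
  ],
)

```text
clock: 2.48
tool_pos: [0.5488, -0.0433, 0.3025]
orientation: [-0.0, 0.919, 0.395, -0.0]
force: [0.5, -0.3, -0.3]
width: 0.088
finger_force: 0.0
```

```bash
cat > s.py <<'E'
from h import *
st=arm.read_state(); Rm=q2R(st["orientation"])
print(st["tool_pos"].round(4),st["joints"].round(3),st["clock"],"yaw_y",np.arctan2(Rm[1,1],Rm[0,1]).round(4),"z",Rm[:,2].round(4))
for n,P in dict(knob=(.5492,-.0408,.137),bail=(.5183,.0611,.173)).items(): print(n,((Rm.T@(np.array(P)-st["tool_pos"]))/.03).round(3))
E
python3 - <<'E'
from s import *
im,d=viewer.camera("wrist"); np.save("w1.npy",d); cv2.imwrite("pics/w2.png",im[:,:,::-1])
print(proj("wrist",(.5492,-.0408,.096),st),proj("wrist",(.5183,.0612,.119),st))
E
```

```text
[ 0.5488 -0.0433  0.3025] [ 0.315  0.317 -0.406  1.758  0.139  1.095 -0.894] 2.4833 yaw_y -0.7578 z [-2.e-04  0.e+00 -1.e+00]
knob [ 0.071 -0.047  5.517]
bail [ 1.83  -3.13   4.317]
(np.float64(321.47122066073825), np.float64(232.61963580104415)) (np.float64(203.129924699284), np.float64(173.0826238686788))
```

View pics/w2.png

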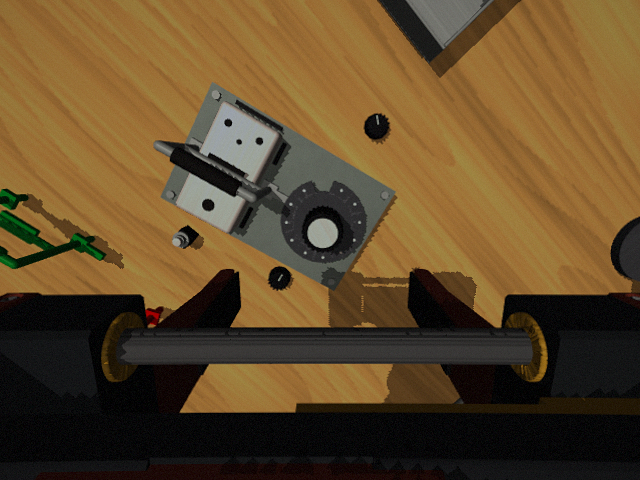

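The wrist picture shows the knob cap at (322,233) and the sleeve at (207,173), both on the predicted pixels. I'll descend and close.

Request:
move_arm(
  series=[
    {"grip":1,"tx":0.07,"ty":-0.05,"tz":0.8,"rx":0,"ry":0,"rz":0},
    {"grip":1,"tx":0,"ty":0,"tz":0.8,"rx":0,"ry":0,"rz":0},
    {"grip":1,"tx":0,"ty":0,"tz":0.8,"rx":0,"ry":0,"rz":0},
    {"grip":1,"tx":0,"ty":0,"tz":0.8,"rx":0,"ry":0,"rz":0},
    {"grip":1,"tx":0,"ty":0,"tz":0.8,"rx":0,"ry":0,"rz":0},
    {"grip":1,"tx":0,"ty":0,"tz":0.8,"rx":0,"ry":0,"rz":0},
    {"grip":1,"tx":0,"ty":0,"tz":0.7,"rx":0,"ry":0,"rz":0},
    {"grip":1,"tx":0,"ty":0,"tz":0,"rx":0,"ry":0,"rz":0},
    {"grip":1,"tx":0,"ty":0,"tz":0,"rx":0,"ry":0,"rz":0},
    {"grip":1,"tx":0,"ty":0,"tz":0,"rx":0,"ry":0,"rz":0},
  ],
)

```text
clock: 3.37
tool_pos: [0.5498, -0.0405, 0.1387]
orientation: [0.0, 0.918, 0.396, 0.001]
force: [-0.0, -0.1, 0.4]
width: 0.0877
finger_force: 0.0
```

```bash
python3 s.py
```

```text
[ 0.5498 -0.0405  0.1387] [ 0.26   0.513 -0.358  1.912  0.252  0.759 -0.995] 3.3667 yaw_y -0.7555 z [ 0.0011 -0.     -1.    ]
knob [-0.021 -0.01   0.057]
bail [ 1.746 -3.087 -1.145]
```

Request:
move_arm(
  series=[
    {"grip":-1,"tx":0,"ty":0,"tz":0,"rx":0,"ry":0,"rz":0},
    {"grip":-1,"tx":0,"ty":0,"tz":0,"rx":0,"ry":0,"rz":0},
    {"grip":-1,"tx":0,"ty":0,"tz":0,"rx":0,"ry":0,"rz":0},
    {"grip":-1,"tx":0,"ty":0,"tz":0,"rx":0,"ry":0,"rz":0},
    {"grip":-1,"tx":0,"ty":0,"tz":0,"rx":0,"ry":0,"rz":0},
    {"grip":-1,"tx":0,"ty":0,"tz":0,"rx":0,"ry":0,"rz":0},
    {"grip":-1,"tx":0,"ty":0,"tz":0,"rx":0,"ry":0,"rz":0},
    {"grip":-1,"tx":0,"ty":0,"tz":0,"rx":0,"ry":0,"rz":0},
    {"grip":-1,"tx":0,"ty":0,"tz":0,"rx":0,"ry":0,"rz":0},
    {"grip":-1,"tx":0,"ty":0,"tz":0,"rx":0,"ry":0,"rz":0},
  ],
)

```text
clock: 4.2
tool_pos: [0.5493, -0.0407, 0.1376]
orientation: [0.0, 0.918, 0.397, -0.0]
force: [0.0, 0.5, 0.7]
width: 0.0358
finger_force: 30.0
```

Gripped at 36 mm. Turning CCW by 1.05 rad.

Request:
move_arm(
  series=[
    {"grip":-1,"tx":0,"ty":0,"tz":0,"rx":0,"ry":0,"rz":-0.7},
    {"grip":-1,"tx":0,"ty":0,"tz":0,"rx":0,"ry":0,"rz":-0.7},
    {"grip":-1,"tx":0,"ty":0,"tz":0,"rx":0,"ry":0,"rz":-0.7},
    {"grip":-1,"tx":0,"ty":0,"tz":0,"rx":0,"ry":0,"rz":-0.7},
    {"grip":-1,"tx":0,"ty":0,"tz":0,"rx":0,"ry":0,"rz":-0.7},
    {"grip":-1,"tx":0,"ty":0,"tz":0,"rx":0,"ry":0,"rz":-0.7},
    {"grip":-1,"tx":0,"ty":0,"tz":0,"rx":0,"ry":0,"rz":-0.7},
    {"grip":-1,"tx":0,"ty":0,"tz":0,"rx":0,"ry":0,"rz":-0.7},
    {"grip":-1,"tx":0,"ty":0,"tz":0,"rx":0,"ry":0,"rz":-0.7},
    {"grip":-1,"tx":0,"ty":0,"tz":0,"rx":0,"ry":0,"rz":-0.7},
    {"grip":-1,"tx":0,"ty":0,"tz":0,"rx":0,"ry":0,"rz":-0.7},
    {"grip":-1,"tx":0,"ty":0,"tz":0,"rx":0,"ry":0,"rz":-0.7},
    {"grip":-1,"tx":0,"ty":0,"tz":0,"rx":0,"ry":0,"rz":-0.7},
    {"grip":-1,"tx":0,"ty":0,"tz":0,"rx":0,"ry":0,"rz":-0.7},
    {"grip":-1,"tx":0,"ty":0,"tz":0,"rx":0,"ry":0,"rz":-0.7},
    {"grip":-1,"tx":0,"ty":0,"tz":0,"rx":0,"ry":0,"rz":0},
    {"grip":-1,"tx":0,"ty":0,"tz":0,"rx":0,"ry":0,"rz":0},
    {"grip":-1,"tx":0,"ty":0,"tz":0,"rx":0,"ry":0,"rz":0},
  ],
)

```text
clock: 5.7
tool_pos: [0.5495, -0.0408, 0.1377]
orientation: [0.0, 0.596, 0.803, 0.0]
force: [2.0, -0.4, -1.9]
width: 0.0354
finger_force: 30.0
```

```bash
python3 s.py
```

```text
[ 0.5495 -0.0408  0.1377] [ 0.45   0.567 -0.615  1.9    0.442  0.811 -0.109] 5.7 yaw_y 0.2926 z [ 7.e-04  1.e-04 -1.e+00]
knob [ 0.003 -0.011  0.022]
bail [ 3.552 -0.017 -1.178]
```

Request:
move_arm(
  series=[
    {"grip":0.6,"tx":0,"ty":0,"tz":0,"rx":0,"ry":0,"rz":0},
    {"grip":0.6,"tx":0,"ty":0,"tz":0,"rx":0,"ry":0,"rz":0},
    {"grip":0.6,"tx":0,"ty":0,"tz":0,"rx":0,"ry":0,"rz":0},
    {"grip":0.6,"tx":0,"ty":0,"tz":0,"rx":0,"ry":0,"rz":0},
    {"grip":0.6,"tx":0,"ty":0,"tz":-0.5,"rx":0,"ry":0,"rz":0},
    {"grip":0.6,"tx":0,"ty":0,"tz":-0.8,"rx":0,"ry":0,"rz":0},
    {"grip":0.6,"tx":0,"ty":0,"tz":-0.8,"rx":0,"ry":0,"rz":0},
    {"grip":0.6,"tx":0,"ty":0,"tz":-0.8,"rx":0,"ry":0,"rz":0},
    {"grip":0.6,"tx":0,"ty":0,"tz":-0.8,"rx":0,"ry":0,"rz":0},
    {"grip":0.6,"tx":0,"ty":0,"tz":-0.8,"rx":0,"ry":0,"rz":0},
    {"grip":0.6,"tx":0,"ty":0,"tz":-0.5,"rx":0,"ry":0,"rz":0},
    {"grip":0.6,"tx":0,"ty":0,"tz":0,"rx":0,"ry":0,"rz":0},
    {"grip":0.6,"tx":0,"ty":0,"tz":0,"rx":0,"ry":0,"rz":0},
  ],
)

```text
clock: 6.78
tool_pos: [0.5493, -0.0407, 0.2881]
orientation: [0.001, 0.596, 0.803, 0.0]
force: [-0.0, -0.5, -0.3]
width: 0.0702
finger_force: 0.0
```

```bash
python3 - <<'E'
from s import *
im,d=viewer.camera("wrist"); np.save("w3.npy",d); cv2.imwrite("pics/w3.png",im[:,:,::-1])
print(proj("wrist",(.5492,-.0408,.096),st),proj("wrist",(.5183,.0612,.119),st))
E
```

```text
[ 0.5493 -0.0407  0.2881] [ 0.537  0.387 -0.711  1.762  0.281  1.096  0.028] 6.7833 yaw_y 0.2947 z [ 1.3e-03 -6.0e-04 -1.0e+00]
knob [ 2.000e-03 -9.000e-03  5.036e+00]
bail [ 3.551 -0.007  3.832]
(np.float64(323.4040897481772), np.float64(237.92239807544874)) (np.float64(323.3282485494345), np.float64(98.10631301419954))
```

View pics/w3.png

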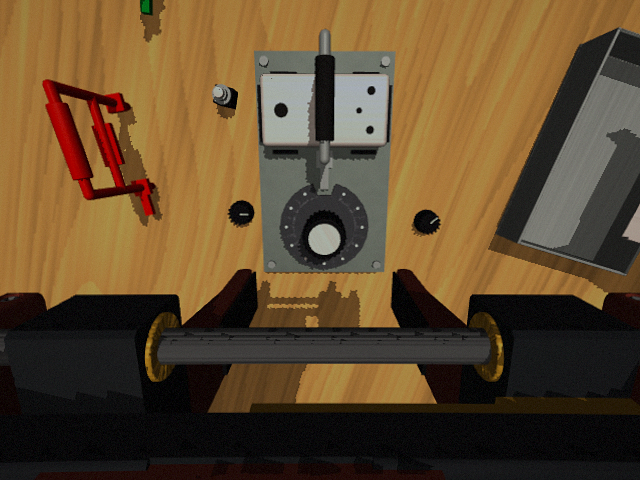

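The gap at (325,190) now lies over the tongue, and the sleeve is at (325,97), in line with the fingers. Next: over the bar, down, close.

Request:
move_arm(
  series=[
    {"grip":0.6,"tx":0.71,"ty":0,"tz":0,"rx":0,"ry":0,"rz":0},
    {"grip":0.6,"tx":0.71,"ty":0,"tz":0,"rx":0,"ry":0,"rz":0},
    {"grip":0.6,"tx":0.71,"ty":0,"tz":0,"rx":0,"ry":0,"rz":0},
    {"grip":0.6,"tx":0.71,"ty":0,"tz":0,"rx":0,"ry":0,"rz":0},
    {"grip":0.6,"tx":0.71,"ty":0,"tz":0,"rx":0,"ry":0,"rz":0},
    {"grip":0.6,"tx":0,"ty":0,"tz":0,"rx":0,"ry":0,"rz":0},
    {"grip":0.6,"tx":0,"ty":0,"tz":0.75,"rx":0,"ry":0,"rz":0},
    {"grip":0.6,"tx":0,"ty":0,"tz":0.75,"rx":0,"ry":0,"rz":0},
    {"grip":0.6,"tx":0,"ty":0,"tz":0.75,"rx":0,"ry":0,"rz":0},
    {"grip":0.6,"tx":0,"ty":0,"tz":0.75,"rx":0,"ry":0,"rz":0},
    {"grip":0.6,"tx":0,"ty":0,"tz":0.75,"rx":0,"ry":0,"rz":0},
    {"grip":0.6,"tx":0,"ty":0,"tz":0.1,"rx":0,"ry":0,"rz":0},
    {"grip":0.6,"tx":0,"ty":0,"tz":0,"rx":0,"ry":0,"rz":0},
    {"grip":0.6,"tx":0,"ty":0,"tz":0,"rx":0,"ry":0,"rz":0},
  ],
)

```text
clock: 8.0
tool_pos: [0.5183, 0.0612, 0.1723]
orientation: [-0.0, 0.595, 0.803, -0.0]
force: [-1.2, -0.2, -0.1]
width: 0.0702
finger_force: 0.0
```

```bash
python3 s.py
```

```text
[0.5183 0.0612 0.1723] [ 0.322  0.488 -0.684  1.943  0.404  0.851 -0.281] 8.0 yaw_y 0.2951 z [-6.e-04  2.e-04 -1.e+00]
knob [-3.554 -0.004  1.175]
bail [-0.004 -0.002 -0.024]
```

Request:
move_arm(
  series=[
    {"grip":-1,"tx":0,"ty":0,"tz":0,"rx":0,"ry":0,"rz":0},
    {"grip":-1,"tx":0,"ty":0,"tz":0,"rx":0,"ry":0,"rz":0},
    {"grip":-1,"tx":0,"ty":0,"tz":0,"rx":0,"ry":0,"rz":0},
    {"grip":-1,"tx":0,"ty":0,"tz":0,"rx":0,"ry":0,"rz":0},
    {"grip":-1,"tx":0,"ty":0,"tz":0,"rx":0,"ry":0,"rz":0},
    {"grip":-1,"tx":0,"ty":0,"tz":0,"rx":0,"ry":0,"rz":0},
    {"grip":-1,"tx":0,"ty":0,"tz":0,"rx":0,"ry":0,"rz":0},
    {"grip":-1,"tx":0,"ty":0,"tz":0,"rx":0,"ry":0,"rz":0},
    {"grip":-1,"tx":0,"ty":0,"tz":0,"rx":0,"ry":0,"rz":0},
    {"grip":-1,"tx":0,"ty":0,"tz":0,"rx":0,"ry":0,"rz":0},
  ],
)

```text
clock: 8.83
tool_pos: [0.5182, 0.0612, 0.1721]
orientation: [-0.0, 0.596, 0.803, -0.0]
force: [0.2, -1.2, 0.8]
width: 0.0131
finger_force: 30.0
```

Request:
move_arm(
  series=[
    {"grip":-1,"tx":0,"ty":0,"tz":-0.2,"rx":0,"ry":0,"rz":0},
    {"grip":-1,"tx":0,"ty":0,"tz":-0.2,"rx":0,"ry":0,"rz":0},
    {"grip":-1,"tx":0,"ty":0,"tz":-0.2,"rx":0,"ry":0,"rz":0},
    {"grip":-1,"tx":0,"ty":0,"tz":0,"rx":0,"ry":0,"rz":0},
  ],
)

```text
clock: 9.17
tool_pos: [0.5189, 0.0615, 0.1916]
orientation: [0.001, 0.595, 0.803, 0.001]
force: [0.5, 1.2, -1.6]
width: 0.014
finger_force: 30.0
```

Request:
move_arm(
  series=[
    {"grip":-1,"tx":0,"ty":0,"tz":-0.3,"rx":0,"ry":0,"rz":0},
    {"grip":-1,"tx":0,"ty":0,"tz":-0.5,"rx":0,"ry":0,"rz":0},
    {"grip":-1,"tx":0,"ty":0,"tz":-0.5,"rx":0,"ry":0,"rz":0},
    {"grip":-1,"tx":0,"ty":0,"tz":-0.5,"rx":0,"ry":0,"rz":0},
    {"grip":-1,"tx":0,"ty":0,"tz":-0.5,"rx":0,"ry":0,"rz":0},
    {"grip":-1,"tx":0,"ty":0,"tz":-0.5,"rx":0,"ry":0,"rz":0},
    {"grip":-1,"tx":0,"ty":0,"tz":-0.5,"rx":0,"ry":0,"rz":0},
    {"grip":-1,"tx":0,"ty":0,"tz":-0.5,"rx":0,"ry":0,"rz":0},
    {"grip":-1,"tx":0,"ty":0,"tz":-0.5,"rx":0,"ry":0,"rz":0},
    {"grip":-1,"tx":0,"ty":0,"tz":-0.4,"rx":0,"ry":0,"rz":0},
    {"grip":-1,"tx":0,"ty":0,"tz":0,"rx":0,"ry":0,"rz":0},
  ],
)

```text
clock: 10.08
tool_pos: [0.519, 0.0617, 0.3338]
orientation: [0.001, 0.595, 0.803, 0.001]
force: [0.2, 0.2, -1.2]
width: 0.0134
finger_force: 30.0
```

Request:
move_arm(
  series=[
    {"grip":-1,"tx":0.3,"ty":0,"tz":0,"rx":0,"ry":0,"rz":0},
    {"grip":-1,"tx":0.5,"ty":0,"tz":0,"rx":0,"ry":0,"rz":0},
    {"grip":-1,"tx":0.5,"ty":0,"tz":0,"rx":0,"ry":0,"rz":0},
    {"grip":-1,"tx":0.5,"ty":0,"tz":0,"rx":0,"ry":0,"rz":0},
    {"grip":-1,"tx":0.5,"ty":0,"tz":0,"rx":0,"ry":0,"rz":0},
    {"grip":-1,"tx":0.5,"ty":0,"tz":0,"rx":0,"ry":0,"rz":0},
    {"grip":-1,"tx":0.5,"ty":0,"tz":0,"rx":0,"ry":0,"rz":0},
    {"grip":-1,"tx":0.5,"ty":0,"tz":0,"rx":0,"ry":0,"rz":0},
    {"grip":-1,"tx":0.5,"ty":0,"tz":0,"rx":0,"ry":0,"rz":0},
    {"grip":-1,"tx":0.5,"ty":0,"tz":0,"rx":0,"ry":0,"rz":0},
    {"grip":-1,"tx":0.5,"ty":0,"tz":0,"rx":0,"ry":0,"rz":0},
    {"grip":-1,"tx":0.5,"ty":0,"tz":0,"rx":0,"ry":0,"rz":0},
    {"grip":-1,"tx":0.3,"ty":0,"tz":0,"rx":0,"ry":0,"rz":0},
    {"grip":-1,"tx":0,"ty":0,"tz":0,"rx":0,"ry":0,"rz":0},
    {"grip":-1,"tx":0,"ty":0,"tz":0,"rx":0,"ry":0,"rz":0},
    {"grip":-1,"tx":0,"ty":0,"tz":0,"rx":0,"ry":0,"rz":0},
    {"grip":-1,"tx":0,"ty":0,"tz":0,"rx":0,"ry":0,"rz":0},
    {"grip":-1,"tx":0,"ty":0,"tz":0,"rx":0,"ry":0,"rz":0},
  ],
)

```text
clock: 11.58
tool_pos: [0.4654, 0.2354, 0.331]
orientation: [0.0, 0.596, 0.803, -0.0]
force: [0.4, -0.5, -0.8]
width: 0.0135
finger_force: 30.0
```

```bash
python3 - <<'E'
from s import *
print(st["finger_force"],st["width"])
im,d=viewer.camera("scene"); cv2.imwrite("pics/s9.png",im[:,:,::-1])
E
```

```text
[0.4654 0.2354 0.331 ] [ 0.117  0.318 -0.84   1.766  0.256  1.171 -0.505] 11.5833 yaw_y 0.2935 z [-0.e+00 -5.e-04 -1.e+00]
knob [-9.619  0.011  6.471]
bail [-6.07   0.007  5.27 ]
29.998551607131958 0.013478161821276268
```

View pics/s9.png

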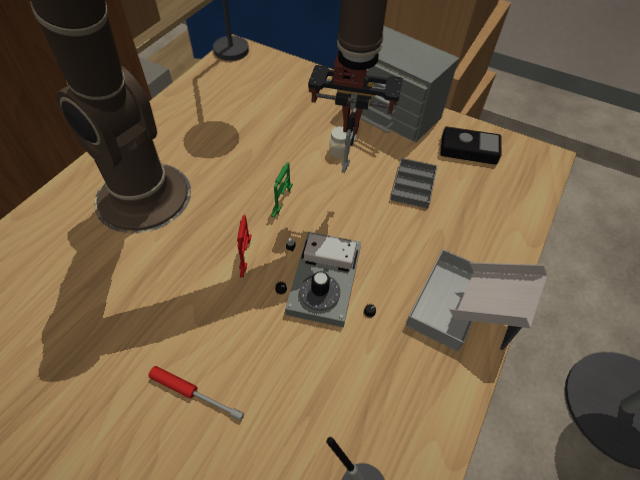

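The bail hangs upright in the gripper at (350,150), the enclosure is still in its nest at (330,250), and the bystanders haven't moved. I'll hand in.

```bash
python3 -c "
from bench import arm; print(arm.job_done())"
```

```text
the job is handed in; nothing more can be done
None
```

The job is handed in (no verdict was returned): the dial was turned two clicks to the open notch, and the gripper holds the bail level and still, its bar about 27 cm above the worktop and 18 cm to the side of the enclosure, which is still in its nest.

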